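Unpack a heap of household goods on the sale table

TASK

Take the heap apart from the top down: set the small square tin upright in the square tray, then the round tin upright in the round tray, and then stack the two wooden cases on the slanted rack, lengthwise up the slope: the shorter one flat on the slope first, then the longer one on top of it, each with one end back against the rack's backstop and both centred across its deck and square to it. Do not knock over or shove aside the two green goblets.

Things in the scene. Friction and masses are not known exactly. Their poses are not given: they have to be found in the camera images.
- square_tin: small square tin of dull metal, 38 x 38 (sides along its x and y) x 45 high, 0.12 kg, at the top of the heap, on the round tin; origin at the centre of its underside, z up.
- round_tin: round bright steel tin with a flat lid, 60 diameter x 50 high, 0.15 kg, second from the top of the heap, on the short case; origin at the centre of its underside, z up.
- short_case: a plain flat light-wood games case, a closed rigid box 130 long (its x axis) x 66 wide (its y axis) x 40 high, 0.3 kg; origin at the centre of its underside, z out of its top; the two ends are alike. At the start it lies across the long case, nearly at right angles to it, with its underside 40 above the table.
- long_case: a plain flat light-wood games case, a closed rigid box 150 long (its x axis) x 66 wide (its y axis) x 40 high, 0.3 kg; origin at the centre of its underside, z out of its top; the two ends are alike. At the start it is the bottom of the heap, flat on the table.
- square_tray: square open cardboard tray fixed to the table, 72 x 72 outside, 64 x 64 inside, 12 high, floor 4 thick; origin at the centre of its underside, sides along its x and y.
- round_tray: round open cardboard tray fixed to the table, 92 outside and 84 inside diameter, 12 high, floor 4 thick; origin at the centre of its underside.
- rack: fixed plywood rack, origin on the table under its middle. Flat deck, 110 wide (y), rising at 15 degrees towards its own +x (away from the robot). A backstop plate square to the deck, 110 wide, 95 high, closes the low (-x) end. Deck top and backstop face meet in a line along y at x = -85, z = 22 mm; from there the deck runs 180 up the slope. Cases grip the deck and do not slide by themselves.
- goblet_left: stemmed green glass goblet, 66 across at the rim, 90 high, standing loose on the table at the robot's left; origin at the centre of its underside. A bystander.
- goblet_right: stemmed green glass goblet, 66 across at the rim, 90 high, standing loose on the table at the robot's right; origin at the centre of its underside. A bystander.
There are look-alikes about, which are no part of the job. What is shaped like the round_tin but purple is not meant.

How it is judged (in metres and radians):
On the way, in this order (a step that is already met when the one before it is completed fails the run):
1. the square tin stands in the square tray (horizontal distance between square_tin and square_tray below 0.019 m and z of square_tin in the frame of square_tray between 0.001 and 0.008 m and angle between square_tin's own z axis and vertical below 0.1 rad), for 0.2 s.
2. the round tin stands in the round tray (horizontal distance between round_tin and round_tray below 0.015 m and z of round_tin in the frame of round_tray between 0.001 and 0.008 m and angle between round_tin's own z axis and vertical below 0.1 rad), for 0.2 s.
3. the short case lies flat on the slope against the backstop (x of short_case in the frame of rack between -0.0260785 and -0.0125556 m and y of short_case in the frame of rack between -0.015 and 0.015 m and z of short_case in the frame of rack between 0.0335997 and 0.0455997 m and angle between short_case's own z axis and vertical between 0.19 and 0.335 rad and angle between the y axis of short_case and the y axis of rack, either way round below 0.15 rad), for 0.2 s.
4. the long case lies on the short case against the backstop (x of long_case in the frame of rack between -0.026772 and -0.0132491 m and y of long_case in the frame of rack between -0.015 and 0.015 m and z of long_case in the frame of rack between 0.0748249 and 0.0868249 m and angle between long_case's own z axis and vertical between 0.19 and 0.335 rad and angle between the y axis of long_case and the y axis of rack, either way round below 0.15 rad), for 0.2 s.
At the end, for the whole second after the job is handed in: Square tin upright on the square tray's floor, round tin on the round tray's. Short case flat on the rack's deck, long case flat on it, each with its end within about 10 mm of the backstop, centred across within 15 mm and in line within 0.15 rad. All four released and at rest (all of step 1 and all of step 2 and all of step 3 and all of step 4 and linear speed of each of square_tin, round_tin, short_case, long_case below 0.02 m/s and angular speed of each of square_tin, round_tin, short_case, long_case below 0.2 rad/s); the robot touches nothing.
It fails at once if the left goblet is knocked over or shoved more than 30 mm (distance of goblet_left from where it was at the start of the episode above 0.03 m or angle between goblet_left's own z axis and vertical above 0.5 rad).
It fails at once if the right goblet is knocked over or shoved more than 30 mm (distance of goblet_right from where it was at the start of the episode above 0.03 m or angle between goblet_right's own z axis and vertical above 0.5 rad).
It also fails if it takes over 128 s, if anything falls off the work surface, if the arm or the gripper's body presses on something with over 40 N, if the wrist force passes 120 N, or if a joint passes its speed limit or range.

ROBOT

A 6-joint arm with a two-finger parallel gripper is mounted at the origin on the work surface. World frame = base frame: x ahead of the robot, y to its left, z up, the work surface at z = 0. Lengths are in mm, angles in rad, forces in N, time in s.
With the tool pointing down it reaches from about 300 to 775 mm from the base axis. Payload 14.6 kg.
Tool frame: the origin (TCP) lies between the finger pads; the fingertips stand manip.tip_reach ahead of it and the grasp point (between the pads) lies 5 mm behind it (manip.tip_reach is the distance from the TCP to the fingertips, in mm); z points along the fingers, y is the line along which they close (so a half turn about z gives the same grasp; the last joint's range is limited). The gripper opens to 94 mm and grips with 3 to 60 N. Pads are 16 mm wide; open, the fingers measure 119 mm over their backs; the gripper's body (75 mm by 177 mm) begins 78 mm behind the grasp point.
Start: joints at [-0.067, 0.3, 1.521, -0, 1.321, -0.067], TCP at [549.99, -0.002, 219.446] pointing down, gripper open.
Joint ranges: [-3.03, 3.03], [-0.79, 2.21], [0.23, 2.52], [-1.04, 4.18], [0, 3.07], [-2.55, 2.55]. Speed limits (rad/s): [2.22, 2.22, 2.57, 3.14, 3.14, 3.14].

INTERFACE

Orientations are given as [roll, pitch, yaw] about the fixed x, y, z axes, in that order (R = Rz(yaw) Ry(pitch) Rx(roll)).
In Python, from cell import manip gives the robot as it stands. The module is installed in compiled form; this text tells all that it offers.
- The arm moves only by the shell command python3 -m creep 'ROWS' [FORCE]. ROWS is JSON, a list of rows, each a list of 3 entries, a list of its own where there are three numbers: the opening, from -1 (shut) to 1 (fully open), then the shift along the tool's x, y, z in cm, then the turn about the tool's z in units of 5 degrees (1.0 is 5 degrees). In form: [[grip, [tx, ty, tz], roll], ...]. A call has 1 to 12 rows; each row is the pose to reach, as a shift and turn from the pose commanded when the call began, along the tool's axes at that moment; what a row does not reach only later rows make up. A row lasts 1/10 s, in which the tool goes at most 50 mm and 8.59 degrees, less where a joint would pass 70% of its speed; a pose out of reach is approached as far as the arm can. A call with a gripper value outside its range is refused whole. The fingers move at their own pace and stop on an object; FORCE is the grip in N (left out, the last holds). Time passes only in rows, so rows that repeat a pose let the fingers close. It gives the time, the measured TCP pose, the force, the opening and the grip force at its end, in the units of the state.
- manip.read_state(): the state, without advancing time (a new reading comes with each control period).
- manip.camera(name): name is "scene" or "side" or "wrist"; returns the picture (420x560x3 uint8, red, green, blue); there is no depth.
- manip.camera_params(name): a dict with "fovy" (degrees; the focal length in pixels is half the picture's height over the tangent of half this angle, whatever the lens; pixels are square), "cx", "cy" (the principal point, pixels), "origin" and "attitude" of the camera in the world. Camera axes: x right, y down, z forward; pixel columns grow to the right and rows downward; lengths in mm; the calibration is good to about 2 mm. A picture is of the moment at which its call begins: read the wrist's pose just before it. camera_params takes no time and is no camera call; for the wrist camera it gives the pose at the moment of the call.
- manip.sign_off(): hands the job in; it is judged then, once.
The state is a dict: "clock": time; "joints": joint angles; "qd": joint speeds; "effort": joint torques, N m; "eef_pos": TCP position; "eef_rot": TCP orientation; "wrist_force": force on the tool from outside, world axes, zero at the start; "moment": the same for the moment, N m; "finger_gap": finger opening in mm; "finger_force": force on a finger pad.
Only numpy, scipy, OpenCV 4.12 (cv2) and the standard library are available. Lean on these libraries where they do the work, as an engineer would, in place of code of your own. Each camera call takes 0.05 s, during which the arm holds its last target. There are 200 camera calls.

## Working session

There is one attempt and no reset: what is moved stays moved. The work goes in short steps, Python scripts to look and compute and a shell command to move; the robot and the scene stay as the last step left them, time stands still between calls to the robot, and variables do not carry over. Pictures are saved under pics/ and viewed, at most 14 in all, crops included, and the job is handed in when it is done.

```bash
mkdir -p pics; python3 - <<'E'
from cell import manip
import cv2
print(manip.read_state()); print(manip.tip_reach)
for n in ["scene","side","wrist"]:
    print(n, manip.camera_params(n))
    cv2.imwrite(f"pics/{n}0.png", manip.camera(n)[:,:,::-1])
E
```

```text
{'clock': 0.0, 'joints': array([-6.65833872e-02,  3.00464564e-01,  1.52162496e+00, -8.37752198e-06,
        1.32070379e+00, -6.65528553e-02]), 'qd': array([-1.23376111e-03,  2.25371426e-05,  1.70827227e-03, -1.49147683e-03,
        4.15931693e-04,  4.69569637e-04]), 'effort': array([-1.53750298e-03, -5.31805658e+01, -3.52735734e+01,  7.07558286e-02,
        2.43994006e-02, -4.79655944e-05]), 'eef_pos': array([5.49734088e+02, 2.18474177e-02, 2.18871348e+02]), 'eef_rot': array([-3.14039411e+00, -7.17520489e-05,  1.57076783e+00]), 'wrist_force': array([ 0.69054343, -0.59247796,  0.64755654]), 'moment': array([-0.02293912,  0.0056425 , -0.018991  ]), 'finger_force': 0.0, 'finger_gap': 94.17400106261873}
14.0
scene {'fovy': 48.183231065378784, 'cx': 275.6584623923223, 'cy': 207.8739307506507, 'origin': array([1312.3556305 ,  739.55525164,  859.78952704]), 'attitude': array([-2.19440472, -0.00506438,  2.35783404])}
side {'fovy': 46.157414328301925, 'cx': 279.2648756134205, 'cy': 207.8938343682292, 'origin': array([  350.81014714, -1113.64735829,   880.86011648]), 'attitude': array([-2.17198372,  0.02093067, -0.19414986])}
wrist {'fovy': 60.23294346131274, 'cx': 280.940113780147, 'cy': 206.24223403699608, 'origin': array([549.8808851 ,  83.91371168, 384.26375394]), 'attitude': array([ 2.85245393e+00,  1.22377451e-03, -6.17571694e-04])}
```

View pics/scene0.png

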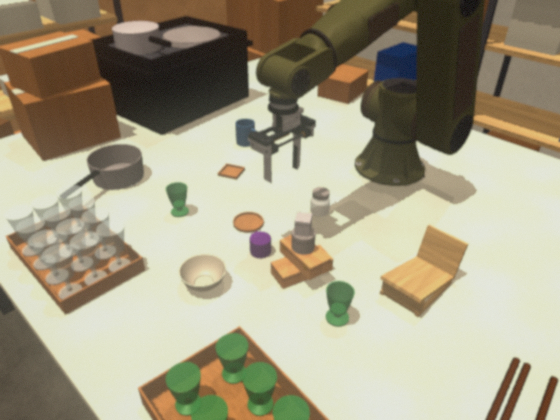

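View pics/side0.png

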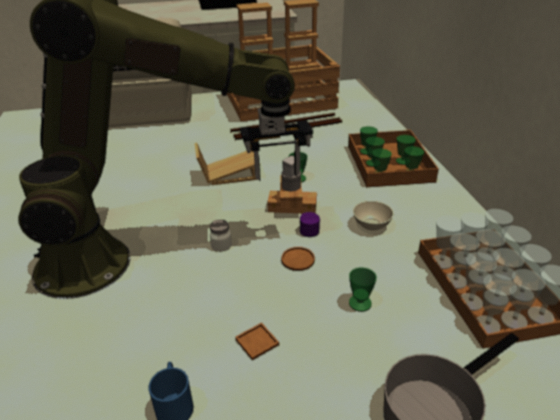

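View pics/wrist0.png

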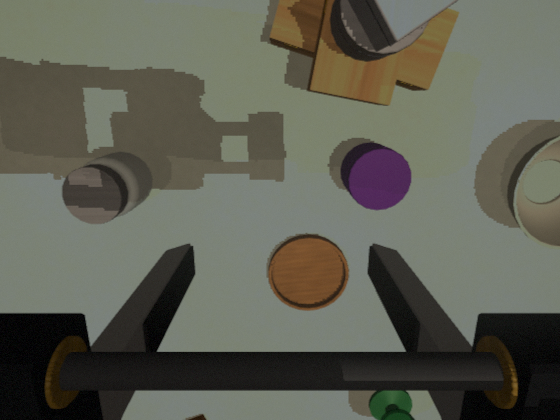

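```bash
cat > h.py <<'E'
import numpy as np, cv2
from scipy.spatial.transform import Rotation as Ro
from cell import manip
def cam(n):
    p=manip.camera_params(n); f=210/np.tan(np.radians(p['fovy'])/2)
    return p['origin'],Ro.from_euler('xyz',p['attitude']).as_matrix(),f,p['cx'],p['cy']
def ray(c,uv,z):
    o,R,f,cx,cy=c; uv=np.atleast_2d(np.asarray(uv,float))
    d=np.c_[(uv[:,0]-cx)/f,(uv[:,1]-cy)/f,np.ones(len(uv))]@R.T
    return (o+d*((z-o[2])/d[:,2])[:,None])[:,:2].round(1)
def proj(c,P):
    o,R,f,cx,cy=c; q=(np.atleast_2d(P)-o)@R
    return np.c_[cx+f*q[:,0]/q[:,2],cy+f*q[:,1]/q[:,2]].round(1)
def snap(n,name):
    c=cam(n); im=manip.camera(n)[:,:,::-1].copy(); cv2.imwrite(f'pics/{name}.png',im); return c,im
E
python3 - <<'E'
from h import *
s,d,w=cam('scene'),cam('side'),cam('wrist')
print('rtray',ray(w,(308,270),12),ray(s,(248,222),12),ray(d,(298,258),12))
print('sqtray',ray(s,(231,171),12),ray(d,(258,341),12))
print('gobL base',ray(s,(338,318),0),'gobR',ray(s,(179,211),0),ray(d,(361,302),0))
print('sq top',ray(s,(303,218),175),ray(d,(289,163),175))
print('rack foot',ray(s,[(383,277),(419,305),(464,262)],0),'backstop top',ray(s,[(424,231),(465,243)],114), ray(d,[(198,146)],114))
print('purple',ray(w,(378,177),50))
print('case ends wrist z=80',ray(w,[(309,90),(388,104)],80))
E
```

```text
rtray [[ 580.  -102.2]] [[586.5 -98.8]] [[ 580.6 -113.9]]
sqtray [[ 433.2 -355.7]] [[ 429.3 -373.3]]
gobL base [[675.3 315.6]] gobR [[ 691.  -302.2]] [[ 697.8 -296.2]]
sq top [[620.3 144. ]] [[607.3 120.1]]
rack foot [[483.8 310.8]
 [502.5 428.7]
 [278.8 431.8]] backstop top [[379.2 344.8]
 [349.  441.2]] [[353.4 412.6]]
purple [[640.8  13.1]]
case ends wrist z=80 [[572.   90.5]
 [636.2  79.6]]
```

```bash
python3 -m creep '[[1,[2,1,-2],0],[1,[6,3,-6],0],[1,[10,5,-10],0],[1,[12,5.5,-12],0],[1,[12,5.5,-12],0],[1,[12,5.5,-12],0],[1,[12,5.5,-12],0]]'; python3 - <<'E'
from h import *
snap('wrist','w1')
print(manip.read_state()['eef_pos'],manip.camera_params('wrist'))
E
```

```text
clock: 0.85
eef_pos: [604.6, 119.3, 338.0]
eef_rot: [-3.139, 0.0, 1.57]
wrist_force: [0.5, -0.2, -0.7]
finger_gap: 93.5
finger_force: 0.0
[604.63307743 119.13288535 338.1595235 ] {'fovy': 60.23294346131274, 'cx': 280.940113780147, 'cy': 206.24223403699608, 'origin': array([604.99070128, 203.09220827, 503.456586  ]), 'attitude': array([ 2.85199234e+00,  2.34106436e-03, -1.56890251e-03])}
```

View pics/w1.png

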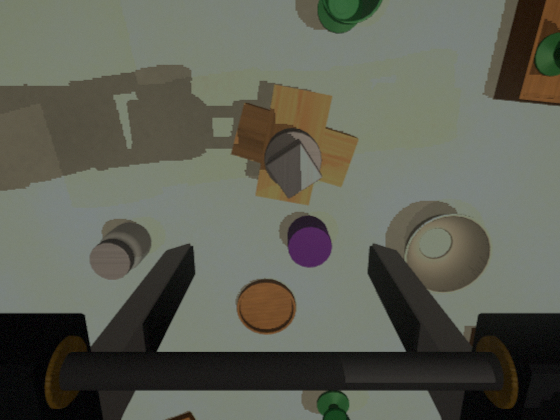

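```bash
python3 - <<'E'
from h import *
im=cv2.imread('pics/w1.png'); cr=im[75:215,220:370]
cv2.imwrite('pics/w1c.png',cv2.convertScaleAbs(cv2.resize(cr,None,fx=4,fy=4,interpolation=cv2.INTER_CUBIC),alpha=1.3))
w=cam('wrist')
print('tray',ray(w,(266,305),12),'purple',ray(w,(309,247),50))
E
```

```text
tray [[ 580.3 -102.2]] purple [[641.6  10.4]]
```

View pics/w1c.png

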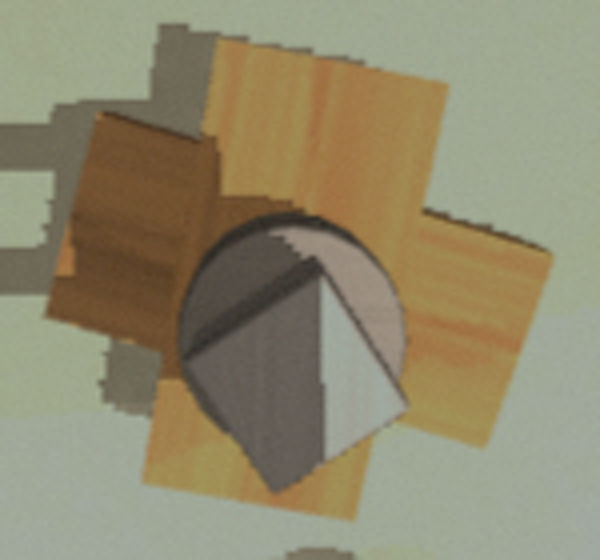

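```bash
python3 - <<'E'
from h import *
w=cam('wrist')
f=lambda L:np.array(L)/4+[220,75]
q=ray(w,f([(186,358),(318,273),(407,407),(275,492)]),175)
e=np.roll(q,-1,0)-q
print(q,q.mean(0),np.linalg.norm(e,axis=1),np.degrees(np.arctan2(e[:,1],e[:,0])))
print('sc top',ray(w,f([(215,38),(448,85),(355,520),(143,483)]),80))
q=ray(w,f([(102,112),(552,250),(485,447),(45,317)]),40);e=np.roll(q,-1,0)-q
print('lc top',q,q.mean(0),np.linalg.norm(e,axis=1),np.degrees(np.arctan2(e[:,1],e[:,0])))
q=ray(w,f([(215,38),(448,85),(355,520),(143,483)]),80);e=np.roll(q,-1,0)-q
print('sc',q.mean(0),np.linalg.norm(e,axis=1),np.degrees(np.arctan2(e[:,1],e[:,0])))
print('rt',ray(w,f([(292,330),(180,330),(407,330)]),130))
E
```

```text
[[590.9 145.1]
 [620.9 164.4]
 [641.8 133.6]
 [611.4 113.3]] [616.25 139.1 ] [35.6719778  37.22163349 36.55475345 37.83503667] [  32.75452753  -55.84030545 -146.26646072  122.80801744]
sc top [[596.  217.8]
 [661.1 205.3]
 [637.7  78.5]
 [573.3  90.2]]
lc top [[560.3 197.7]
 [701.2 155.5]
 [683.   91.7]
 [540.1 134.6]] [621.15  144.875] [147.08381964  66.34515808 149.20060322  66.25443381] [ -16.67312608 -105.92167094  163.28972108   72.24873925]
sc [617.025 147.95 ] [ 66.28921481 128.94107181  65.45418245 129.6034336 ] [ -10.8692044  -100.4558755   169.70298296   79.91263129]
rt [[616.5 144.4]
 [587.5 144.5]
 [646.2 144.4]]
```

```bash
python3 -m creep '[[1,[1,0.5,3],-1.5],[1,[2,1.15,6],-3],[1,[2,1.15,9],-4.5],[1,[2,1.15,12],-6],[1,[2,1.15,14],-6.7],[1,[2,1.15,15.5],-6.7],[1,[2,1.15,17],-6.7],[1,[2,1.15,18],-6.7],[1,[2,1.15,18.4],-6.7],[1,[2,1.15,18.4],-6.7],[1,[2,1.15,18.4],-6.7]]'; python3 -m creep '[[0,[0,0,0],0],[-0.5,[0,0,0],0],[-0.5,[0,0,0],0],[-0.5,[0,0,0],0],[-0.5,[0,0,0],0],[-0.5,[0,0,0],0],[-0.5,[0,0,0],0],[-0.5,[0,0,0],0]]' 15
```

```text
clock: 2.0
eef_pos: [616.8, 140.1, 156.2]
eef_rot: [3.141, 0.0, 2.155]
wrist_force: [0.1, 0.5, -0.0]
finger_gap: 94.3
finger_force: 0.0
clock: 2.8
eef_pos: [616.5, 140.0, 155.4]
eef_rot: [-3.142, -0.0, 2.155]
wrist_force: [-0.7, -0.8, 0.5]
finger_gap: 37.7
finger_force: 15.0
```

```bash
cat >> h.py <<'E'
def go(x,y,z,yaw=None):
    s=manip.read_state(); p=s['eef_pos']; a=s['eef_rot'][2]; d=np.array([x,y,z])-p
    print('cm',np.round([ (d[0]*np.cos(a)+d[1]*np.sin(a))/10,(d[0]*np.sin(a)-d[1]*np.cos(a))/10,-d[2]/10],2),
      'roll',None if yaw is None else round(-(yaw-np.degrees(a))/5,2),'j',s['joints'].round(2),'gap',s['finger_gap'].round(1))
E
python3 -c "
from h import *
go(616.5,140,220,90); go(431,-400,220,90)"
```

```text
Traceback (most recent call last):
  File "h.py", line 19, in go
    'roll',None if yaw is None else round(-(yaw-np.degrees(a))/5,2),'j',s['joints'].round(2),'gap',s['finger_gap'].round(1))
                                                                                                   ^^^^^^^^^^^^^^^^^^^^^
AttributeError: 'float' object has no attribute 'round'
```

```bash
sed -i "s/s\['finger_gap'\].round(1)/s['finger_gap']/" h.py
python3 -c "
from h import *
go(616.5,140,220,90); go(431,-400,220,90)"
```

```text
cm [-0.    0.   -6.46] roll 6.7 j [ 0.17  0.54  1.34  0.    1.26 -0.42] gap 37.66459149468549
cm [-34.79 -45.27  -6.46] roll 6.7 j [ 0.17  0.54  1.34  0.    1.26 -0.42] gap 37.66459149468549
```

```bash
python3 -m creep '[[-0.5,[0,0,-3],0],[-0.5,[0,0,-6.5],0],[-0.5,[-2,-2.6,-6.5],0],[-0.5,[-5,-6.5,-6.5],0],[-0.5,[-8,-10.4,-6.5],0],[-0.5,[-11,-14.3,-6.5],0],[-0.5,[-14,-18.2,-6.5],0],[-0.5,[-17,-22.1,-6.5],0],[-0.5,[-20,-26,-6.5],0],[-0.5,[-23,-29.9,-6.5],0],[-0.5,[-26,-33.8,-6.5],0],[-0.5,[-28,-36.4,-6.5],0]]'; python3 -m creep '[[-0.5,[-3,-4,0],1.5],[-0.5,[-5,-7,0],3],[-0.5,[-6.8,-8.9,0],4.5],[-0.5,[-6.8,-8.9,0],6],[-0.5,[-6.8,-8.9,0],6.7],[-0.5,[-6.8,-8.9,0],6.7],[-0.5,[-6.8,-8.9,0],6.7],[-0.5,[-6.8,-8.9,0],6.7]]'
python3 - <<'E'
from h import *
c,im=snap('wrist','w2'); go(431,-365,220,90)
E
```

```text
clock: 4.0
eef_pos: [466.1, -297.0, 220.4]
eef_rot: [-3.141, 0.0, 2.154]
wrist_force: [0.8, 0.4, -2.3]
finger_gap: 37.6
finger_force: 15.0
clock: 4.8
eef_pos: [430.9, -400.1, 220.4]
eef_rot: [-3.142, -0.0, 1.573]
wrist_force: [0.1, -0.5, -2.1]
finger_gap: 38.0
finger_force: 15.0
cm [3.5  0.01 0.04] roll 0.02 j [-0.81  0.38  1.41  0.    1.35 -0.81] gap 37.8144587460169
```

View pics/w2.png

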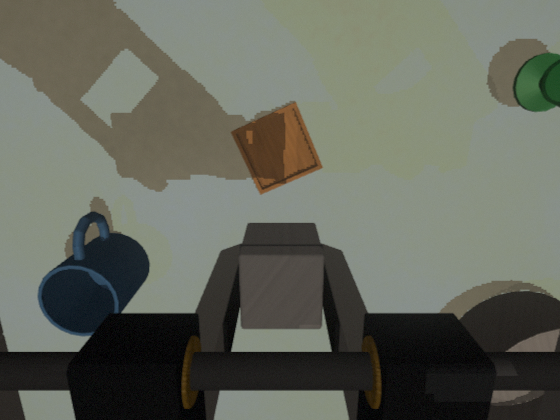

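```bash
python3 - <<'E'
from h import *
c=cam('wrist')
q=ray(c,[(232,130),(294,101),(322,167),(261,193)],12);e=np.roll(q,-1,0)-q
print(q.mean(0),np.linalg.norm(e,axis=1),np.degrees(np.arctan2(e[:,1],e[:,0])))
m=q.mean(0); go(m[0],m[1],31,90)
E
```

```text
[ 426.9  -365.65] [68.69970888 72.54805304 69.89713871 71.79874651] [  24.32661628  -65.6606233  -156.2955234   113.38720066]
cm [ 3.44 -0.4  18.94] roll 0.02 j [-0.81  0.38  1.41  0.    1.35 -0.81] gap 37.8144587460169
```

```bash
python3 -m creep '[[-0.5,[2,-0.2,3],-1.5],[-0.5,[3.44,-0.4,6],-3],[-0.5,[3.44,-0.4,10],-4.5],[-0.5,[3.44,-0.4,13],-4.8],[-0.5,[3.44,-0.4,15.5],-4.8],[-0.5,[3.44,-0.4,17],-4.8],[-0.5,[3.44,-0.4,18],-4.8],[-0.5,[3.44,-0.4,18.5],-4.8],[-0.5,[3.44,-0.4,18.9],-4.8],[-0.5,[3.44,-0.4,18.9],-4.8],[-0.5,[3.44,-0.4,18.9],-4.8],[-0.5,[3.44,-0.4,18.9],-4.8]]'
```

```text
clock: 6.05
eef_pos: [427.0, -366.0, 32.0]
eef_rot: [3.141, 0.001, 1.99]
wrist_force: [0.8, 0.1, -1.8]
finger_gap: 37.9
finger_force: 15.0
```

```bash
python3 -m creep '[[-0.5,[0,0,0.15],0],[-0.5,[0,0,0.25],0],[-0.5,[0,0,0.25],0],[0,[0,0,0.25],0],[0,[0,0,0.25],0],[0.2,[0,0,0.25],0],[0.2,[0,0,-1],0],[0.2,[0,0,-4],0],[0.6,[0,0,-8],0],[1,[0,0,-12],0],[1,[0,0,-16],0],[1,[0,0,-19],0]]'
python3 - <<'E'
from h import *
c,im=snap('wrist','w3'); cv2.imwrite('pics/s3.png',cv2.resize(manip.camera('scene')[120:320,160:480,::-1],None,fx=2.5,fy=2.5))
go(616.5,100,300,90)
E
```

```text
clock: 7.25
eef_pos: [426.9, -365.9, 225.2]
eef_rot: [3.14, 0.003, 1.99]
wrist_force: [-0.3, -0.5, -0.1]
finger_gap: 85.0
finger_force: 0.0
cm [34.95 36.23 -7.31] roll 4.8 j [-0.77  0.32  1.48  0.    1.34 -1.19] gap 92.73879311814586
```

View pics/s3.png

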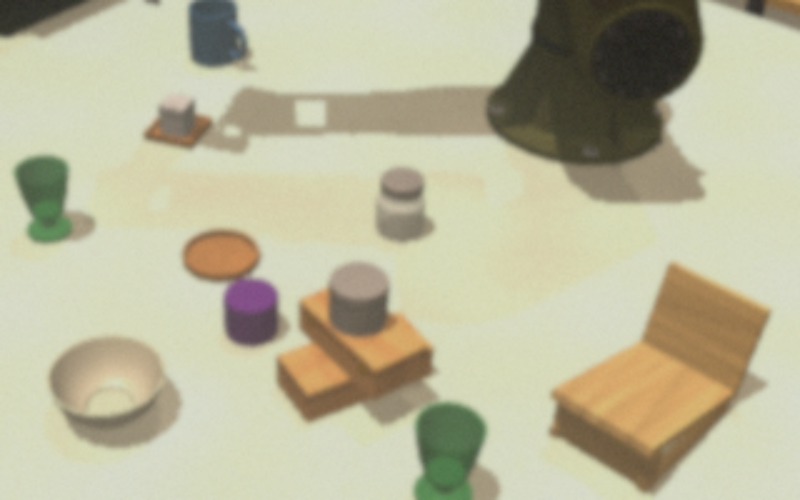

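```bash
python3 -m creep '[[1,[2,2,-1],0],[1,[5.3,5.5,-2],0.5],[1,[8.6,8.9,-3],1],[1,[11.9,12.3,-4],1.5],[1,[15.2,15.7,-5],2],[1,[18.5,19.1,-6],2.5],[1,[21.8,22.6,-7.3],3],[1,[25.1,26,-7.3],3.5],[1,[28.4,29.4,-7.3],4],[1,[31.7,32.8,-7.3],4.5],[1,[34.9,36.2,-7.3],4.8],[1,[34.9,36.2,-7.3],4.8]]';python3 -m creep '[[1,[0,0,0],0],[1,[0,0,0],0],[1,[0,0,0],0]]'
python3 - <<'E'
from h import *
c,im=snap('wrist','w4'); cv2.imwrite('pics/w4c.png',cv2.convertScaleAbs(cv2.resize(im[0:200,180:400],None,fx=3.6,fy=3,interpolation=cv2.INTER_CUBIC),alpha=1.3))
print(manip.read_state()['eef_pos'],c)
E
```

```text
clock: 8.55
eef_pos: [616.0, 104.8, 293.1]
eef_rot: [-3.14, -0.0, 1.574]
wrist_force: [-0.2, -0.8, -0.0]
finger_gap: 94.1
finger_force: 0.0
clock: 8.85
eef_pos: [615.4, 99.0, 294.8]
eef_rot: [3.141, 0.0, 1.569]
wrist_force: [-0.2, 0.2, 0.3]
finger_gap: 94.4
finger_force: 0.0
[615.4083597   99.14075533 294.82021468] (array([615.36214624, 182.94716163, 460.059512  ]), array([[ 9.99998042e-01, -1.91321129e-03, -5.06106179e-04],
       [-1.97809030e-03, -9.58451823e-01, -2.85247595e-01],
       [ 6.06605308e-05,  2.85248038e-01, -9.58453730e-01]]), np.float64(362.02909363530796), 280.940113780147, 206.24223403699608)
```

View pics/w4c.png

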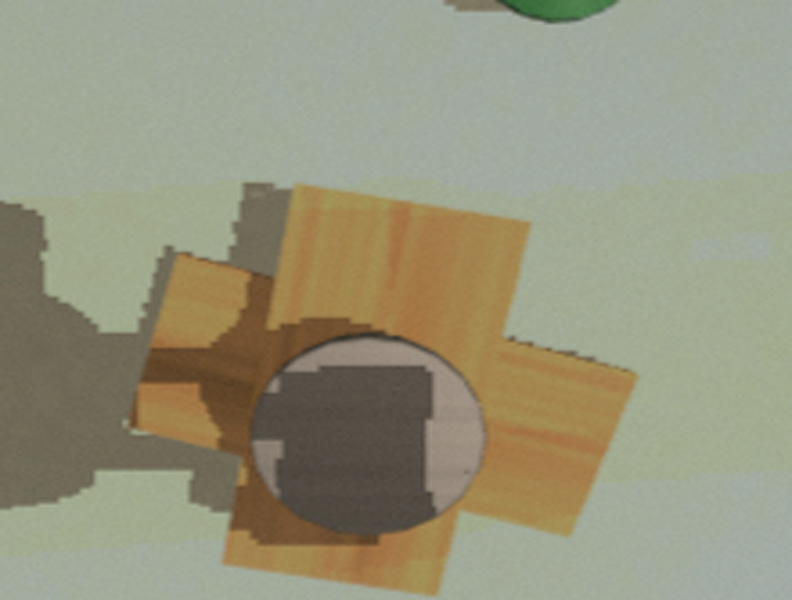

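```bash
python3 - <<'E'
from h import *
w=cam('wrist')
f=lambda L:np.array(L)/[3.6,3]+[180,0]
m=ray(w,f([(368,436)]),130)[0]; print(m, ray(w,f([(250,436),(486,436),(368,338),(368,534)]),130))
for z,L in((80,[(293,184),(530,222),(438,595),(222,565)]),(40,[(175,252),(637,373),(570,535),(133,428)])):
    q=ray(w,f(L),z);e=np.roll(q,-1,0)-q
    print(q.mean(0),np.linalg.norm(e,axis=1),np.degrees(np.arctan2(e[:,1],e[:,0])))
go(m[0],m[1],107,90)
E
```

```text
[616.5 142.4] [[586.8 142.4]
 [646.2 142.3]
 [616.6 171. ]
 [616.5 112.2]]
[617.075 148.25 ] [ 65.86562077 129.4328011   65.8936264  129.84429136] [ -10.32040752 -100.41570818  170.03735311   79.57280274]
[621.1 145. ] [150.16873842  65.15220641 147.65869429  65.92154428] [ -16.8783158  -106.4044288   163.39367178   75.7740361 ]
cm [ 4.33  0.1  18.78] roll -0.02 j [ 0.1   0.43  1.18 -0.    1.54  0.1 ] gap 94.02417132893707
```

```bash
python3 -m creep '[[1,[2,0.05,3],0],[1,[4.3,0.1,7],0],[1,[4.3,0.1,11],0],[1,[4.3,0.1,14],0],[1,[4.3,0.1,16],0],[1,[4.3,0.1,17.5],0],[1,[4.3,0.1,18.5],0],[1,[4.3,0.1,18.7],0],[1,[4.3,0.1,18.7],0],[1,[4.3,0.1,18.7],0]]'; python3 -m creep '[[0.2,[0,0,0],0],[0,[0,0,0],0],[0,[0,0,0],0],[0,[0,0,0],0],[0,[0,0,0],0],[0,[0,0,0],0],[0,[0,0,-1],0],[0,[0,0,-3],0],[0,[0,0,-6],0],[0,[0,0,-6],0]]' 20; python3 -c "
from h import *
go(580.3,-102.2,167,90)"
```

```text
clock: 9.9
eef_pos: [617.1, 143.3, 108.6]
eef_rot: [3.14, -0.0, 1.571]
wrist_force: [-0.2, 0.6, 0.6]
finger_gap: 94.0
finger_force: 0.0
clock: 10.9
eef_pos: [618.0, 143.5, 172.2]
eef_rot: [3.135, -0.001, 1.571]
wrist_force: [-0.7, 0.6, -1.1]
finger_gap: 59.5
finger_force: 20.0
cm [-24.57  -3.77   0.52] roll 0.0 j [0.17 0.52 1.32 0.   1.29 0.17] gap 59.47789815341533
```

```bash
python3 -m creep '[[0,[-2,-0.3,0],0],[0,[-6,-1,0],0],[0,[-10,-1.6,0],0],[0,[-14,-2.2,0],0],[0,[-18,-2.8,0],0],[0,[-22,-3.4,0],0],[0,[-24.5,-3.75,0],0],[0,[-24.5,-3.75,4],0],[0,[-24.5,-3.75,8],0],[0,[-24.5,-3.75,11],0],[0,[-24.5,-3.75,12],0],[0,[-24.5,-3.75,12],0]]'; python3 -c "
from h import *
go(580.3,-102.2,33,90)"
```

```text
clock: 12.1
eef_pos: [578.6, -101.6, 46.5]
eef_rot: [-3.139, -0.0, 1.571]
wrist_force: [-0.0, 0.5, -1.4]
finger_gap: 59.6
finger_force: 20.0
cm [-0.06  0.17  1.35] roll 0.0 j [-0.24  0.57  1.56 -0.    1.01 -0.24] gap 59.58143762244575
```

```bash
python3 -m creep '[[0,[-0.06,0.15,0.7],0],[0,[-0.06,0.15,1.1],0],[0,[-0.06,0.15,1.3],0],[0,[-0.06,0.15,1.4],0],[0,[-0.06,0.15,1.4],0],[0.4,[-0.06,0.15,1.4],0],[0.6,[-0.06,0.15,1.4],0],[0.6,[-0.06,0.15,1.4],0],[0.6,[-0.06,0.15,0],0],[0.7,[-0.06,0.15,-4],0],[1,[-0.06,0.15,-8],0],[1,[-0.06,0.15,-12],0]]'; python3 - <<'E'
from h import *
go(400,330,300,90)
E
```

```text
clock: 13.3
eef_pos: [580.4, -102.3, 170.2]
eef_rot: [3.141, 0.0, 1.571]
wrist_force: [1.0, 0.0, 0.2]
finger_gap: 92.1
finger_force: 0.0
cm [ 43.23 -18.04 -12.98] roll -0.0 j [-0.24  0.43  1.46 -0.    1.25 -0.24] gap 92.05422248840411
```

```bash
python3 -m creep '[[1,[2,-0.8,-2],0],[1,[6,-2.4,-4],0],[1,[10,-4,-6],0],[1,[14.3,-5.6,-8],0],[1,[18.5,-7.2,-10],0],[1,[22.8,-8.9,-12],0],[1,[27,-10.5,-14],0],[1,[31.2,-12.2,-15],0],[1,[35.5,-13.9,-15],0],[1,[39.7,-15.5,-15],0],[1,[44,-17.2,-15],0],[1,[46.2,-18,-15],0]]'; python3 -m creep '[[1,[0,0,0],0],[1,[0,0,0],0],[1,[0,0,0],0],[1,[0,0,0],0]]'; python3 - <<'E'
from h import *
c,im=snap('wrist','w5'); cv2.imwrite('pics/w5b.png',cv2.convertScaleAbs(cv2.resize(im[:260,80:460],None,fx=2,fy=2,interpolation=cv2.INTER_CUBIC),alpha=1.3))
E
```

```text
clock: 14.5
eef_pos: [398.7, 362.1, 318.6]
eef_rot: [3.141, -0.001, 1.573]
wrist_force: [0.3, -0.7, 0.4]
finger_gap: 94.0
finger_force: 0.0
clock: 14.9
eef_pos: [401.1, 358.7, 317.8]
eef_rot: [3.141, -0.0, 1.569]
wrist_force: [-0.1, -0.1, 0.4]
finger_gap: 94.2
finger_force: 0.0
```

View pics/w5b.png

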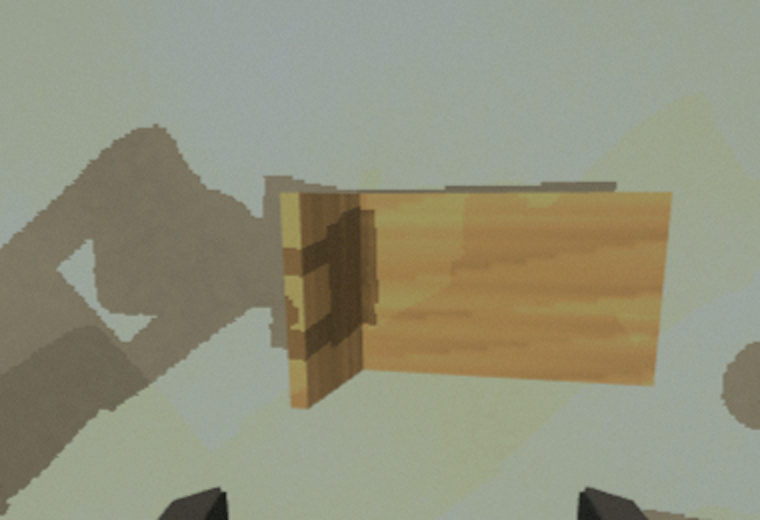

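```bash
python3 - <<'E'
from h import *
from scipy.optimize import least_squares
c=cam('wrist')
px=np.array([(671,192),(653,384),(360,193),(364,369),(300,193),(308,407)])/2+[80,0]
P=np.array([[88.9,55,68.6],[88.9,-55,68.6],[-85,55,22],[-85,-55,22],[-109.6,55,113.8],[-109.6,-55,113.8]])
def pr(v):
    R=Ro.from_euler('z',v[2]).as_matrix(); return P@R.T+[v[0],v[1],0]
r=least_squares(lambda v:(proj(c,pr(v))-px).ravel(),[400,370,0])
print(r.x[:2],np.degrees(r.x[2]),r.fun.round(1))
E
```

```text
[400. 370.] 0.0 [-55.5  19.  -52.   17.6 -48.7  17.2 -46.   15.  -60.6  20.9 -55.5  18.8]
```

```bash
sed -i 's/q\[:,2\]\]\.round(1)/q[:,2]]/' h.py; cat > rk.py <<'E'
from h import *
from scipy.optimize import least_squares
c=cam('wrist')
px=np.array([(671,192),(653,384),(360,193),(364,369),(300,193),(308,407)])/2+[80,0]
P=np.array([[88.9,55,68.6],[88.9,-55,68.6],[-85,55,22],[-85,-55,22],[-109.6,55,113.8],[-109.6,-55,113.8]])
def pr(v):
    R=Ro.from_euler('z',v[2]).as_matrix(); return P@R.T+[v[0],v[1],0]
r=least_squares(lambda v:(proj(c,pr(v))-px).ravel(),[400,370,0])
print(r.x[:2],np.degrees(r.x[2]),r.fun.round(1))
E
python3 rk.py
```

```text
[460.51395704 390.45941339] 0.13857476895750032 [ 0.8 -0.6  0.3  0.8 -0.2 -0.1 -0.4 -0.  -0.6 -0.5  0.1  0.7]
```

```bash
python3 -c "
from h import *
go(617.1,148.2,162,79.7);go(617.1,148.2,62,79.7)"
```

```text
cm [-21.03  21.63  15.58] roll 2.04 j [ 0.66  0.22  1.4  -0.    1.53  0.66] gap 94.0505156406245
cm [-21.03  21.63  25.58] roll 2.04 j [ 0.66  0.22  1.4  -0.    1.53  0.66] gap 94.0505156406245
```

```bash
python3 -m creep '[[1,[-2,2,1],0.4],[1,[-5,5.1,4],0.8],[1,[-8,8.2,7],1.2],[1,[-11,11.3,10],1.6],[1,[-14,14.4,12],2],[1,[-17,17.5,14],2.04],[1,[-20,20.6,15.5],2.04],[1,[-21,21.6,16.5],2.04],[1,[-21,21.6,19],2.04],[1,[-21,21.6,22],2.04],[1,[-21,21.6,22.5],2.04],[1,[-21,21.6,22.5],2.04]]'; python3 -c "
from h import *
go(617.1,148.2,62,79.7)"
```

```text
clock: 16.15
eef_pos: [616.3, 149.6, 92.4]
eef_rot: [-3.141, 0.0, 1.393]
wrist_force: [0.4, -0.2, 0.1]
finger_gap: 94.2
finger_force: 0.0
cm [-0.13  0.11  3.04] roll 0.02 j [0.18 0.61 1.39 0.   1.15 0.36] gap 94.16596060052998
```

```bash
python3 -m creep '[[1,[-0.1,0.1,1.5],0],[1,[-0.1,0.1,2.5],0],[1,[-0.1,0.1,3],0],[1,[-0.1,0.1,3],0],[1,[-0.1,0.1,3],0]]'; python3 -m creep '[[0.3,[0,0,0],0],[0.2,[0,0,0],0],[0.2,[0,0,0],0],[0.2,[0,0,0],0],[0.2,[0,0,0],0],[0.2,[0,0,0],0]]' 15;  python3 -m creep '[[0.2,[0,0,-0.5],0],[0.2,[0,0,-2],0],[0.2,[0,0,-5],0],[0.2,[0,0,-9],0],[0.2,[0,0,-13],0],[0.2,[0,0,-15],0],[0.2,[0,0,-15],0]]'; python3 -c "
from h import *
go(440,390.5,210,180)"
```

```text
clock: 16.65
eef_pos: [617.5, 148.6, 62.7]
eef_rot: [3.141, -0.0, 1.393]
wrist_force: [0.4, -0.2, 0.1]
finger_gap: 93.7
finger_force: 0.0
clock: 17.25
eef_pos: [617.4, 148.5, 62.6]
eef_rot: [3.142, -0.0, 1.393]
wrist_force: [-0.6, -0.6, 2.1]
finger_gap: 65.8
finger_force: 15.0
clock: 17.95
eef_pos: [618.3, 148.7, 216.7]
eef_rot: [3.136, -0.002, 1.393]
wrist_force: [-0.2, -0.5, -4.6]
finger_gap: 66.2
finger_force: 15.0
cm [ 20.64 -21.83   0.67] roll -20.04 j [ 0.18  0.49  1.26 -0.    1.38  0.36] gap 66.16352028672182
```

```bash
python3 -m creep '[[0.2,[1,-1,0],-1],[0.2,[3,-3.2,0],-2.6],[0.2,[5,-5.3,0],-4.2],[0.2,[7,-7.4,0],-5.8],[0.2,[9,-9.5,0],-7.4],[0.2,[11,-11.6,0],-9],[0.2,[13,-13.7,0],-10.6],[0.2,[15,-15.8,0],-12.2],[0.2,[17,-18,0],-13.8],[0.2,[19,-20,0],-15.4],[0.2,[20.6,-21.8,0],-17],[0.2,[20.6,-21.8,0],-18]]'; python3 -m creep '[[0.2,[0,0,0],-1],[0.2,[0,0,0],-2],[0.2,[0,0,0],-2],[0.2,[0,0,0],-2],[0.2,[0,0,0],-2]]'; python3 - <<'E'
from h import *
c,im=snap('wrist','w6'); 
s=manip.camera('scene')[100:340,280:560,::-1]; cv2.imwrite('pics/s6.png',np.hstack([cv2.resize(s,(400,343)),cv2.resize(im,(400,343))]))
go(440,390.5,84,180)
E
```

```text
clock: 19.15
eef_pos: [437.1, 391.5, 211.0]
eef_rot: [-3.14, -0.002, 2.972]
wrist_force: [-0.1, -1.2, -3.5]
finger_gap: 66.0
finger_force: 15.0
clock: 19.65
eef_pos: [439.2, 389.7, 212.0]
eef_rot: [-3.141, -0.001, 3.136]
wrist_force: [-0.4, 0.6, -3.2]
finger_gap: 66.2
finger_force: 15.0
cm [-0.07  0.08 12.82] roll -0.05 j [ 0.66  0.39  1.42 -0.    1.33 -0.9 ] gap 66.116919146641
```

View pics/s6.png

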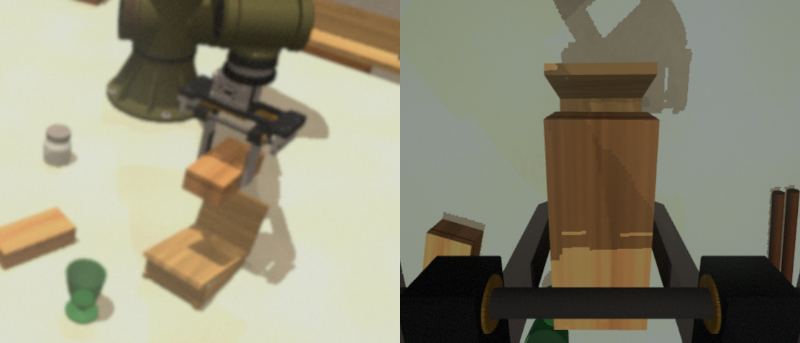

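```bash
python3 - <<'E'
from h import *
c=cam('wrist'); im=cv2.imread('pics/w6.png')
g=cv2.cvtColor(im,cv2.COLOR_BGR2GRAY)[125:165,250:310].mean(1).round(0); print(g)
print(ray(c,[(200,145.7),(280,145.7),(362,145.7)],229.4))
E
python3 -m creep '[[0.2,[-0.06,0.08,3],-0.05],[0.2,[-0.06,0.08,7],-0.05],[0.2,[-0.06,0.08,10],-0.05],[0.2,[-0.06,0.08,12],-0.05],[0.2,[-0.06,0.08,12.5],-0.05],[0.2,[-0.06,0.08,12.5],-0.05],[0.2,[-0.06,0.08,12.5],-0.05]]' 10; python3 -c "
from h import *
go(435.2,390.5,61.5,180)"
```

```text
[79. 81. 82. 81. 82. 82. 82. 81. 82. 82. 82. 75. 48. 47. 47. 47. 47. 42.
 33. 45. 48. 60. 77. 77. 77. 76. 77. 76. 76. 76. 76. 75. 76. 76. 76. 76.
 76. 75. 75. 75.]
[[374.1 357.7]
 [374.3 390.3]
 [374.4 423.6]]
clock: 20.45
eef_pos: [440.4, 391.0, 88.8]
eef_rot: [3.14, 0.002, -3.141]
wrist_force: [0.7, 0.8, -3.4]
finger_gap: 65.8
finger_force: 10.0
cm [ 0.52 -0.05  2.73] roll -71.99 j [ 0.66  0.52  1.54 -0.    1.09 -0.91] gap 65.759087439289
```

```bash
python3 -m creep '[[0.2,[0,-0.05,0.6],0],[0.2,[0.03,-0.05,1],0],[0.2,[0.1,-0.05,1.3],0],[0.2,[0.2,-0.05,1.6],0],[0.2,[0.25,-0.05,1.8],0],[0.2,[0.25,-0.05,1.8],0]]'; python3 - <<'E'
from h import *
print(manip.read_state()['eef_pos'])
s=manip.camera('scene')[180:340,360:500,::-1]; d=manip.camera('side')[110:220,150:290,::-1]
cv2.imwrite('pics/s7.png',np.hstack([cv2.resize(s,(400,457)),cv2.resize(d,(400,457))]))
E
```

```text
clock: 21.05
eef_pos: [437.3, 390.1, 69.2]
eef_rot: [-3.141, -0.0, -3.141]
wrist_force: [0.1, 0.3, -3.9]
finger_gap: 65.9
finger_force: 10.0
[437.31411185 390.13268053  69.2069005 ]
```

View pics/s7.png

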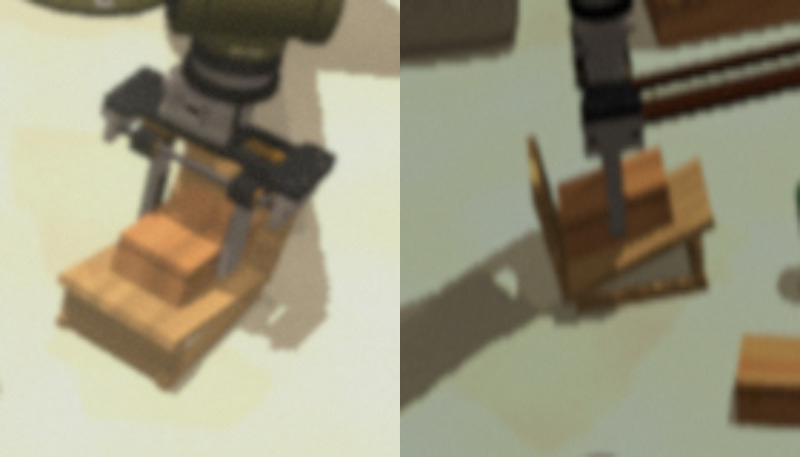

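```bash
python3 -m creep '[[0.2,[0.08,0,0.25],0],[0.2,[0.16,0,0.5],0],[0.2,[0.22,0,0.7],0],[0.2,[0.22,0,0.8],0],[0.2,[0.22,0,0.8],0],[0.2,[0.22,0,0.8],0]]'
```

```text
clock: 21.75
eef_pos: [435.2, 390.2, 62.0]
eef_rot: [3.141, 0.0, -3.141]
wrist_force: [-2.9, -2.3, 6.1]
finger_gap: 65.8
finger_force: 10.0
```

```bash
python3 -m creep '[[0.2,[0,0,0.06],0],[0.2,[0,0,0.06],0],[0.5,[0,0,0.06],0],[0.8,[0,0,0.06],0],[1,[0,0,0.06],0],[1,[0,0,0],0],[1,[0,0,-2],0],[1,[0,0,-6],0],[1,[0,0,-11],0],[1,[0,0,-16],0],[1,[0,0,-21],0],[1,[0,0,-24],0]]'; python3 -m creep '[[1,[1,0,0],0],[1,[1,0,0],0],[1,[1,0,0],0]]'; python3 - <<'E'
from h import *
c,im=snap('wrist','w8'); cv2.imwrite('pics/w8c.png',cv2.convertScaleAbs(cv2.resize(im[60:340,150:430],None,fx=2.1,fy=2.1,interpolation=cv2.INTER_CUBIC),alpha=1.4))
print(manip.read_state()['eef_pos']); go(621.1,145,200,163.3)
E
```

```text
clock: 22.95
eef_pos: [435.4, 390.3, 305.8]
eef_rot: [3.139, 0.004, -3.141]
wrist_force: [0.2, 0.0, -1.0]
finger_gap: 93.9
finger_force: 0.0
clock: 23.25
eef_pos: [424.8, 390.0, 300.0]
eef_rot: [-3.14, -0.002, -3.14]
wrist_force: [-0.1, 0.4, -0.7]
finger_gap: 94.0
finger_force: 0.0
[424.99300209 389.93360899 299.91325404]
cm [-19.59 -24.51   9.99] roll -68.65 j [ 0.68  0.32  1.31 -0.    1.51 -0.89] gap 93.75790233474059
```

View pics/w8c.png

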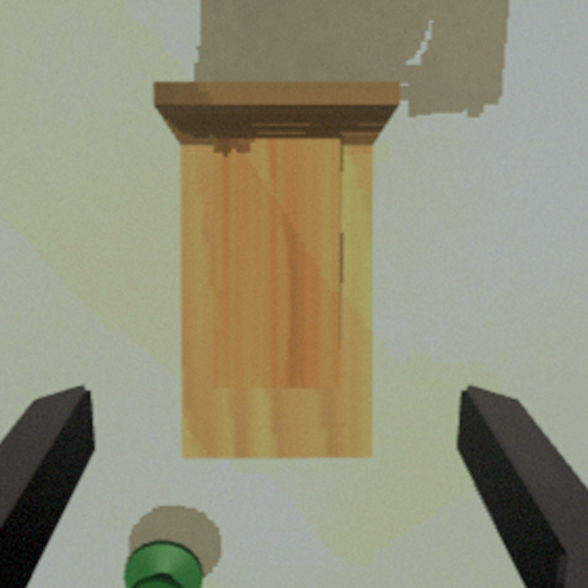

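```bash
python3 - <<'E'
from h import *
c=cam('wrist')
for g in (0,4,8):
    a=g+130; P=[[460.5-85+a*.9659-40*.2588,390.5+s*33,22+a*.2588+40*.9659] for s in(1,-1)]
    print(g,((proj(c,P)-[150,60])*2.1).round(1).tolist())
for g in (0,4):
    P=[[460.5-85+g*.9659-40*.2588,390.5+s*33,22+g*.2588+40*.9659] for s in(1,-1)]
    print(g,((proj(c,P)-[150,60])*2.1).round(1).tolist())
E
```

```text
0 [[339.0, 379.5], [212.9, 379.3]]
4 [[339.0, 387.1], [212.9, 386.9]]
8 [[338.9, 394.7], [212.9, 394.5]]
0 [[339.8, 129.7], [212.7, 129.7]]
4 [[339.7, 137.5], [212.7, 137.4]]
```

```bash
python3 -m creep '[[1,[-2,-2.4,0],0.5],[1,[-5,-6.2,0],1],[1,[-8,-10,1],1.5],[1,[-11,-13.7,2],2],[1,[-14,-17.5,4],2.5],[1,[-17,-21.2,6],3],[1,[-19.6,-24.5,9],3.34],[1,[-19.6,-24.5,13],3.34],[1,[-19.6,-24.5,17],3.34],[1,[-19.6,-24.5,20],3.34],[1,[-19.6,-24.5,20],3.34],[1,[-19.6,-24.5,20],3.34]]'; python3 -c "
from h import *
go(621.1,145,22,163.3)
c,im=snap('wrist','w9')
q=[(621.1+s*75*np.cos(np.radians(163.3))+t*33*np.sin(np.radians(163.3)),145+s*75*np.sin(np.radians(163.3))-t*33*np.cos(np.radians(163.3)),40) for s,t in((1,1),(1,-1),(-1,-1),(-1,1))]
print(proj(c,q).round(0).tolist())
cv2.polylines(im,[proj(c,q).astype(np.int32)],True,(255,0,255),1); cv2.imwrite('pics/w9o.png',im)"
```

```text
clock: 24.5
eef_pos: [621.5, 145.3, 101.6]
eef_rot: [-3.141, -0.001, 2.851]
wrist_force: [0.5, 0.3, 0.9]
finger_gap: 93.7
finger_force: 0.0
cm [ 0.03 -0.04  7.96] roll 0.01 j [ 0.17  0.6   1.37  0.    1.17 -1.11] gap 93.71979842150058
[[334.0, 113.0], [225.0, 113.0], [234.0, 326.0], [325.0, 326.0]]
```

View pics/w9o.png

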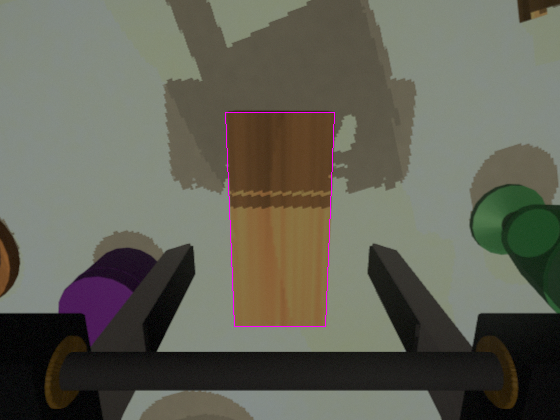

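Perfect overlay: the predicted outline, from (225,113) to (325,326), sits on the long case. Descend and grip.

```bash
python3 -m creep '[[1,[0,0,2.5],0],[1,[0,0,5],0],[1,[0,0,6.8],0],[1,[0,0,7.6],0],[1,[0,0,7.95],0],[1,[0,0,7.95],0],[1,[0,0,7.95],0],[1,[0,0,7.95],0]]'; python3 -m creep '[[0.3,[0,0,0],0],[0.2,[0,0,0],0],[0.2,[0,0,0],0],[0.2,[0,0,0],0],[0.2,[0,0,0],0],[0.2,[0,0,0],0]]' 15;  python3 -m creep '[[0.2,[0,0,-0.5],0],[0.2,[0,0,-2],0],[0.2,[0,0,-5],0],[0.2,[0,0,-9],0],[0.2,[0,0,-13],0],[0.2,[0,0,-17],0],[0.2,[0,0,-21],0],[0.2,[0,0,-22],0],[0.2,[0,0,-22],0],[0.2,[0,0,-22],0]]'; python3 -c "
from h import *
go(440,390.5,240,180)"
```

```text
clock: 25.35
eef_pos: [621.9, 145.4, 23.0]
eef_rot: [3.141, 0.001, 2.851]
wrist_force: [-0.3, 0.2, -0.2]
finger_gap: 93.8
finger_force: 0.0
clock: 25.95
eef_pos: [621.4, 145.2, 22.0]
eef_rot: [-3.142, -0.0, 2.851]
wrist_force: [-0.4, -0.3, 1.4]
finger_gap: 65.9
finger_force: 15.0
clock: 26.95
eef_pos: [620.8, 145.2, 240.0]
eef_rot: [-3.14, -0.002, 2.851]
wrist_force: [0.8, 0.5, -4.4]
finger_gap: 66.2
finger_force: 15.0
cm [24.35 18.32 -0.  ] roll -3.33 j [ 0.17  0.49  1.21  0.    1.44 -1.11] gap 66.20343423906138
```

```bash
python3 -m creep '[[0.2,[2,1.5,0],-0.3],[0.2,[5,3.8,0],-0.8],[0.2,[8,6,0],-1.3],[0.2,[11,8.3,0],-1.8],[0.2,[14,10.5,0],-2.3],[0.2,[17,12.8,0],-2.8],[0.2,[20,15,0],-3.33],[0.2,[23,17.3,0],-3.33],[0.2,[24.35,18.3,0],-3.33],[0.2,[24.35,18.3,0],-3.33],[0.2,[24.35,18.3,0],-3.33],[0.2,[24.35,18.3,0],-3.33]]' 10; python3 - <<'E'
from h import *
c,im=snap('wrist','w10'); p=manip.read_state()['eef_pos']; print(p)
print(proj(c,[(p[0]-75,p[1]-33,p[2]+18),(p[0]-75,p[1]+33,p[2]+18)]).round(1))
g=cv2.cvtColor(im,cv2.COLOR_BGR2GRAY)[90:180,250:310].mean(1).round(0); print(g)
go(440,390.5,122,180)
E
```

```text
clock: 28.15
eef_pos: [441.2, 389.4, 241.3]
eef_rot: [-3.141, -0.001, 3.14]
wrist_force: [-0.3, -0.5, -4.1]
finger_gap: 65.7
finger_force: 10.0
[441.26571374 389.4007486  241.46606168]
[[195.9 120.8]
 [362.5 120.5]]
[53. 52. 52. 53. 52. 51. 49. 48. 49. 49. 48. 47. 47. 48. 49. 49. 48. 49.
 51. 51. 50. 55. 73. 78. 73. 52. 43. 35. 50. 69. 76. 76. 76. 76. 75. 76.
 75. 76. 76. 76. 76. 76. 76. 76. 75. 75. 75. 75. 75. 75. 75. 75. 75. 76.
 76. 75. 75. 75. 75. 75. 74. 74. 74. 74. 74. 74. 74. 74. 74. 74. 74. 74.
 73. 74. 74. 74. 73. 73. 73. 73. 73. 73. 73. 73. 73. 73. 72. 72. 72. 72.]
cm [ 0.13  0.11 11.95] roll -0.02 j [ 0.66  0.37  1.37 -0.    1.4  -0.91] gap 65.94631063048561
```

```bash
python3 -m creep '[[0.2,[0.1,0.1,3],0],[0.2,[0.1,0.1,6.5],0],[0.2,[0.1,0.1,9],0],[0.2,[0.1,0.1,11],0],[0.2,[0.1,0.1,11.8],0],[0.2,[0.1,0.1,11.8],0],[0.2,[0.1,0.1,11.8],0],[0.2,[0.1,0.1,11.8],0]]'; python3 -c "
from h import *
go(434.5,390.5,102.1)"
```

```text
clock: 29.0
eef_pos: [440.1, 391.6, 125.3]
eef_rot: [3.14, 0.002, 3.141]
wrist_force: [0.1, 0.3, -3.6]
finger_gap: 66.0
finger_force: 10.0
cm [ 0.56 -0.11  2.32] roll None j [ 0.66  0.47  1.51  0.    1.16 -0.91] gap 66.02765940755711
```

```bash
python3 -m creep '[[0.2,[0.03,-0.1,0.5],0],[0.2,[0.06,-0.1,0.8],0],[0.2,[0.16,-0.1,1.1],0],[0.2,[0.26,-0.1,1.4],0],[0.2,[0.36,-0.1,1.7],0],[0.2,[0.46,-0.1,1.95],0],[0.2,[0.5,-0.1,2.1],0],[0.2,[0.52,-0.1,2.15],0],[0.2,[0.52,-0.1,2.15],0],[0.2,[0.52,-0.1,2.15],0]]'; python3 -c "
from h import *
go(434.5,390.5,102.1)"
```

```text
clock: 30.0
eef_pos: [434.4, 390.4, 102.5]
eef_rot: [3.141, 0.0, 3.142]
wrist_force: [0.8, -0.8, -0.2]
finger_gap: 65.9
finger_force: 10.0
cm [-0.01  0.01  0.04] roll None j [ 0.67  0.49  1.54  0.    1.11 -0.9 ] gap 65.87191215209953
```

```bash
python3 -m creep '[[0.2,[0,0,0.05],0],[0.2,[0,0,0.08],0],[0.2,[0,0,0.08],0],[0.2,[0,0,0.08],0]]'; python3 -m creep '[[0.5,[0,0,0],0],[0.8,[0,0,0],0],[1,[0,0,0],0],[1,[0,0,0],0],[1,[0,0,-1],0],[1,[0,0,-4],0],[1,[0,0,-8],0],[1,[0,0,-13],0],[1,[0,0,-18],0],[1,[0,0,-20],0],[1,[0,0,-20],0],[1,[0,0,-20],0]]'; python3 - <<'E'
from h import *
c,im=snap('wrist','w11')
for col,n,L in(((255,0,255),0,130),((255,255,0),40,150)):
  P=[[460.5-85+a*.9659-(n+40)*.2588,390.5+s*33,22+a*.2588+(n+40)*.9659] for a,s in((4,1),(4,-1),(4+L,-1),(4+L,1))]
  cv2.polylines(im,[proj(c,P).astype(np.int32)],True,col,1)
s=manip.camera('scene')[:,:,::-1]
cv2.imwrite('pics/f.png',np.hstack([cv2.resize(im[60:360,150:420],(400,444)),cv2.resize(s[120:340,150:480],(400,444))]))
E
```

```text
clock: 30.4
eef_pos: [434.5, 390.4, 102.5]
eef_rot: [3.141, 0.0, -3.142]
wrist_force: [-2.1, -3.4, 7.6]
finger_gap: 65.8
finger_force: 10.0
clock: 31.6
eef_pos: [434.2, 390.3, 301.3]
eef_rot: [-3.141, -0.0, -3.142]
wrist_force: [0.7, 0.1, -0.4]
finger_gap: 94.1
finger_force: 0.0
```

View pics/f.png

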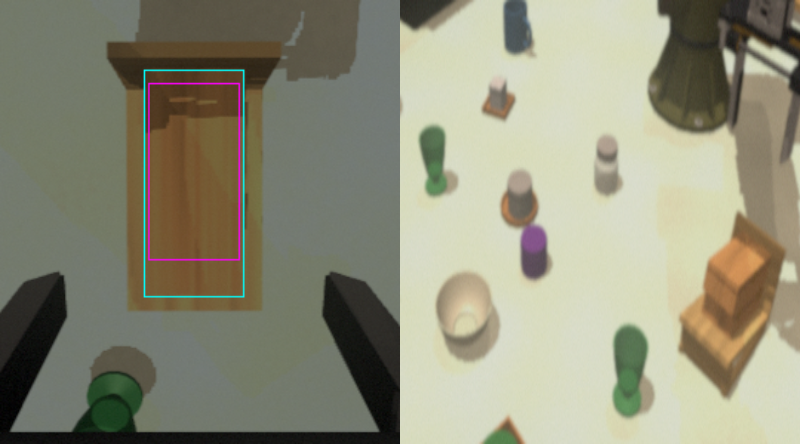

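```bash
python3 - <<'E'
from h import *
c=cam('wrist'); im=cv2.imread('pics/w11.png'); b=im[:,:,:].astype(int).sum(2)
for g in(0,4,8): print(g,proj(c,[[460.5-85+(g+150)*.9659-80*.2588,390.5,22+(g+150)*.2588+80*.9659]]).round(1))
p=b[245:275,265:300].mean(1).round(0); print(p)
pc=b[150:230].mean(0)[235:325].round(0); print(pc); print(proj(c,[[440,357.5,130],[440,423.5,130]]).round(1))
E
```

```text
0 [[281.2 257.1]]
4 [[281.2 261.2]]
8 [[281.2 265.2]]
[255. 254. 255. 255. 256. 255. 254. 255. 255. 254. 255. 255. 255. 257.
 264. 273. 273. 272. 273. 272. 272. 271. 272. 273. 285. 326. 345. 345.
 344. 345.]
[308. 272. 267. 266. 267. 270. 271. 273. 274. 274. 273. 270. 266. 260.
 257. 254. 254. 258. 262. 262. 262. 260. 259. 256. 252. 249. 248. 249.
 251. 251. 249. 245. 241. 240. 238. 236. 231. 228. 229. 234. 240. 246.
 249. 253. 254. 256. 252. 247. 246. 250. 255. 260. 261. 263. 263. 260.
 260. 261. 263. 266. 265. 264. 263. 263. 264. 263. 262. 261. 263. 268.
 266. 262. 257. 255. 257. 262. 267. 269. 268. 258. 234. 249. 276. 283.
 285. 287. 289. 289. 292. 292.]
[[246.8 196.3]
 [315.6 196.4]]
```

```bash
python3 -c "
from cell import manip
print(manip.sign_off())"
```

```text
the job is handed in; nothing more can be done
None
```

The job is handed in at about 32 s on the clock. Both tins stand in their trays, both cases lie stacked on the rack about 2–4 mm from the backstop, and the goblets were not touched. I did not re-measure the short case's position after the long case was set on top of it.

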